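# Count along the tea rack and push the tin into the third gap

### The job

Starting at the rack's tall end panel, run a fingertip along the top of the rail to count the gaps, touching the steel piece over the first, then the second, then the third, and stop there without touching the pieces beyond. Then push the oblong tea tin that stands on the open counter along the counter, under the rail and fully home in that third gap. Only push it, never lift or tip it, leave everything else where it stands, and finish with the hand clear.

Things in the scene. Friction and masses are not known exactly. Their poses are not given: they have to be found in the camera images.
- rack: Fixed wooden rack, 332 mm wide, six gaps in a row along its y, open to the robot side (-x) and on top, no floor. Origin: centre of its underside; x from mouth to back. The wall at the +y end is TALL (100 mm), all others 56 mm. Counted from the tall end, gap centres lie at y = 135, 81, 27, -27, -81, -135 mm. Walls 8 mm thick, gaps 46 mm wide. Rounded wall noses reach x = -49 mm, the back board is at x = 37 mm.
- rail1: Bare rigid steel piece of the rail, across gap 1 counted from the tall end: 38 mm long (y), 18 mm wide (x), 10 mm thick; origin at the centre of its top, 66 mm above the counter, 36 mm to the -x side of the rack origin. 16 mm wooden blocks part the pieces, flush, so the rail top is one level strip; tins pass beneath it (56 mm clear).
- rail2: Bare rigid steel piece of the rail, across gap 2 counted from the tall end: 38 mm long (y), 18 mm wide (x), 10 mm thick; origin at the centre of its top, 66 mm above the counter, 36 mm to the -x side of the rack origin. 16 mm wooden blocks part the pieces, flush, so the rail top is one level strip; tins pass beneath it (56 mm clear).
- rail3: Bare rigid steel piece of the rail, across gap 3 counted from the tall end: 38 mm long (y), 18 mm wide (x), 10 mm thick; origin at the centre of its top, 66 mm above the counter, 36 mm to the -x side of the rack origin. 16 mm wooden blocks part the pieces, flush, so the rail top is one level strip; tins pass beneath it (56 mm clear).
- rail4: Bare rigid steel piece of the rail, across gap 4 counted from the tall end: 38 mm long (y), 18 mm wide (x), 10 mm thick; origin at the centre of its top, 66 mm above the counter, 36 mm to the -x side of the rack origin. 16 mm wooden blocks part the pieces, flush, so the rail top is one level strip; tins pass beneath it (56 mm clear).
- rail5: Bare rigid steel piece of the rail, across gap 5 counted from the tall end: 38 mm long (y), 18 mm wide (x), 10 mm thick; origin at the centre of its top, 66 mm above the counter, 36 mm to the -x side of the rack origin. 16 mm wooden blocks part the pieces, flush, so the rail top is one level strip; tins pass beneath it (56 mm clear).
- rail6: Bare rigid steel piece of the rail, across gap 6 counted from the tall end: 38 mm long (y), 18 mm wide (x), 10 mm thick; origin at the centre of its top, 66 mm above the counter, 36 mm to the -x side of the rack origin. 16 mm wooden blocks part the pieces, flush, so the rail top is one level strip; tins pass beneath it (56 mm clear).
- gap3_home (a point): Point on the counter in the third gap from the tall end (starts empty): where the tin's origin lies when the tin is fully home against the back board; axes as the rack. The tin then still stands 4 mm out past the wall noses.
- tin: Loose oblong metal tea tin standing on the open counter before the rack, 90 x 36 mm, 48 mm high (its solid body 42 mm), 0.15 to 0.3 kg, closed. Origin: centre of its underside; x along its length (roughly across the counter towards the rack, within about 0.25 rad of the rack's x), z up. It starts 75 to 125 mm to one side or the other of the third gap's centre line, about 30 mm clear of the rack.
- canister: Loose round metal canister, 50 mm diameter, 73 mm high, on the other side of the third gap's line from the tin; origin at the centre of its underside. Bystander.
- tin_b: Loose tin like the one to push (90 x 36 mm, 48 mm high (its solid body 42 mm)), already home in the first gap; origin at the centre of its underside. Bystander.
- tin_e: Loose tin like the one to push (90 x 36 mm, 48 mm high (its solid body 42 mm)), already home in the fifth gap; origin at the centre of its underside. Bystander.
- mug: Loose white mug, 80 mm wide, 85 mm high, off to the right; origin at the centre of its underside. Bystander.
- jam: Loose jam jar, 60 mm wide, 75 mm high, off to the left; origin at the centre of its underside. Bystander.
- bowl: Loose white bowl, 130 mm wide, 55 mm high, beside the rack on the right; origin at the centre of its underside. Bystander.
- mill: Loose dark wooden pepper mill, 52 mm wide, 145 mm high, beside the rack on the left; origin at the centre of its underside. Bystander.
There are look-alikes about, which are no part of the job. What is shaped like the tin but green or yellow is not meant.

How it is judged (in metres and radians):
On the way, in this order (a step that is already met when the one before it is completed fails the run):
1. a fingertip touches the rail's steel piece over the first gap (contact force between the fingers and rail1 above 0.3 N), for 0.04 s.
2. a fingertip touches the rail's steel piece over the second gap (contact force between the fingers and rail2 above 0.3 N), for 0.04 s.
3. a fingertip touches the rail's steel piece over the third gap (contact force between the fingers and rail3 above 0.3 N), for 0.04 s.
4. the tin is home in the third gap (x of tin in the frame of gap3_home between -0.006 and 0.006 m and y of tin in the frame of gap3_home between -0.009 and 0.009 m and angle between the x axis of tin and the x axis of rack, either way round below 0.15 rad and height (world z) of tin below 0.005 m and angle between tin's own z axis and vertical below 0.1 rad), for 0.2 s.
At the end, for the whole second after the job is handed in: The tin stands flat on the counter in the third gap from the tall end, within 6 mm of the back stop, within 9 mm of the gap's middle and within 0.15 rad of its direction, at rest (all of step 4 and linear speed of tin below 0.01 m/s); the robot touches nothing.
It fails at once if a rail piece beyond the third gap is touched by the fingers (contact force between the fingers and rail4 above 0.5 N or contact force between the fingers and rail5 above 0.5 N or contact force between the fingers and rail6 above 0.5 N).
It fails at once if the tin is lifted more than 12 mm or tipped more than 0.3 rad (height (world z) of tin above 0.012 m or angle between tin's own z axis and vertical above 0.3 rad).
It fails at once if another thing (a tin in the rack, the canister, mug, jar, bowl or mill) is moved more than 15 mm (distance of any of tin_b, tin_e, canister, mug, jam, bowl, mill from where it was at the start of the episode above 0.015 m).
It also fails if it takes over 72 s, if anything falls off the work surface, if the arm or the gripper's body presses on something with over 40 N, if the wrist force passes 120 N, or if a joint passes its speed limit or range.

### The arm

A 6-joint arm with a two-finger parallel gripper is mounted at the origin on the work surface. World frame = base frame: x ahead of the robot, y to its left, z up, the work surface at z = 0. Lengths are in m, angles in degrees, forces in N, time in s.
With the tool pointing down it reaches from about 0.3 to 0.75 m from the base axis. Payload 8.5 kg.
Tool frame: the origin (TCP) lies midway between the tips of the shut fingers; the grasp point (between the pads) lies env.tcp_to_grasp behind it (env.tcp_to_grasp is the distance from the TCP to the grasp point, in m); z points along the fingers, y is the line along which they close (so a half turn about z gives the same grasp; the last joint's range is limited). The gripper opens to 85 mm and grips with 20 to 120 N. Pads are 22 mm wide; open, the fingers measure 114 mm over their backs; the gripper's body (76 mm by 85 mm) begins 54 mm behind the grasp point. The pads swing forward as they close: fully open they stand 13 mm farther back than shut.
Start: joints at [-83.554, 21.807, 74.336, -0, 83.858, -12.336], TCP at [0.177, -0.521, 0.231] pointing down, gripper open.
Joint ranges: [-178.18, 178.18], [-50.72, 133.34], [12.68, 142.11], [-81.47, 261.47], [9.98, 163.14], [-165.26, 165.26]. Speed limits (degrees/s): [136.94, 136.94, 180, 180, 180, 180].

### API

Orientations are given as a 3x3 rotation matrix whose columns are the frame's x, y, z axes.
In Python, from rig import observe, optics, job, env gives the robot as it stands. The module is installed in compiled form; this text tells all that it offers.
- The arm moves only by the shell command python3 -m jog 'ROWS' [FORCE]. ROWS is JSON, a list of rows, each a list of 7 numbers: the turn, a rotation vector about the tool's x, y, z in rad, then the shift along the tool's x, y, z in m, then the opening in per cent of the stroke, from 0 (shut) to 100 (fully open). A call has 1 to 10 rows; each row shifts and turns the commanded pose from where the row before left it, along the tool's axes as they then stand; what a row does not reach is not made up. A row lasts 1/8 s, in which the tool goes at most 62.5 mm and 10.7 degrees, less where a joint would pass 70% of its speed; a pose out of reach is approached as far as the arm can. A call is refused whole if a number of a shift passes 0.0625 or a number of a turn 0.188, either way. A call with a gripper value outside its range is refused whole. The fingers move at their own pace and stop on an object; FORCE is the grip in N (left out, the last holds). Time passes only in rows, so rows that do not move let the fingers close. It gives the time, the measured TCP pose, the force, the opening and the grip force at its end, in the units of the state.
- observe(): the state, without advancing time (a new reading comes with each control period).
- optics.get_image(name): name is "side" or "top" or "wrist"; returns a dict with "pixels" (480x640x3 uint8, red, green, blue), "mtx" (3x3 intrinsics, pixels), "rvec" (rotation vector, rad) and "tvec" (3), from world to camera coordinates, as OpenCV has them. Camera axes: x right, y down, z forward; pixel columns grow to the right and rows downward; lengths in m; the calibration is good to about 2 mm. The wrist camera is an equidistant fisheye: a pixel r from the principal point sees the ray r / f radians off the axis. A picture is of the moment at which its call begins. There is no depth.
- job.close_job(): hands the job in; it is judged then, once.
The state is a dict: "time_s": time; "q": joint angles; "qvel": joint speeds; "joint_efforts": joint torques, N m; "position": TCP position; "tool_rot": TCP orientation; "ft_force": force on the tool from outside, world axes, zero at the start; "wrist_torque": the same for the moment, N m; "grip_width": finger opening in m; "gripper_force": force on a finger pad.
Only numpy, scipy, OpenCV 4.12 (cv2) and the standard library are available. Lean on these libraries where they do the work, as an engineer would, in place of code of your own. Each camera call takes 0.05 s, during which the arm holds its last target. There are 200 camera calls.

## Working session

There is one attempt and no reset: what is moved stays moved. The work goes in short steps, Python scripts to look and compute and a shell command to move; the robot and the scene stay as the last step left them, time stands still between calls to the robot, and variables do not carry over. Pictures are saved under pics/ and viewed, at most 10 in all, crops included, and the job is handed in when it is done.

```bash
mkdir -p pics; cat > h.py <<'E'
import numpy as np, cv2
from rig import observe, optics, job, env
def grab(n,f):
    d=optics.get_image(n); cv2.imwrite('pics/'+f,d['pixels'][...,::-1]); np.savez('pics/'+f+'.npz',**{k:np.array(d[k]) for k in d}); return d
def load(f): return np.load('pics/'+f+'.npz')
def ray(d,uv):
    K=d['mtx']; R=cv2.Rodrigues(np.array(d['rvec'],float))[0]; t=np.array(d['tvec'],float).ravel()
    p=np.array([(uv[0]-K[0,2])/K[0,0],(uv[1]-K[1,2])/K[1,1],1]); return -R.T@t, R.T@p
def onz(d,uv,z):
    c,r=ray(d,uv); return c+r*(z-c[2])/r[2]
def proj(d,P):
    return cv2.projectPoints(np.array(P,float).reshape(-1,1,3),np.array(d['rvec'],float),np.array(d['tvec'],float),np.array(d['mtx'],float),None)[0].reshape(-1,2)
E
python3 - <<'E'
from h import *
for n in('top','side'):
    d=grab(n,n+'1.png'); R=cv2.Rodrigues(np.array(d['rvec'],float))[0]
    print(n,-R.T@np.array(d['tvec']).ravel(),R.round(2).tolist(),d['mtx'][0][0])
s=observe();print(s['position'],s['tool_rot'],s['grip_width'],env.tcp_to_grasp,s['ft_force'])
E
```

```text
top [0.49416263 0.03209781 1.14526286] [[-0.03, -1.0, -0.01], [-1.0, 0.03, -0.07], [0.07, 0.01, -1.0]] 447.01016932491325
side [ 0.47192042 -0.74842645  0.57333705] [[0.99, -0.13, 0.01], [-0.06, -0.53, -0.85], [0.11, 0.84, -0.53]] 434.56567849721546
[ 0.17704931 -0.52045032  0.23079212] [[ 9.46754546e-01  3.21956224e-01 -1.41156186e-04]
 [ 3.21956136e-01 -9.46753729e-01  1.27397222e-03]
 [ 2.76523139e-04 -1.25158509e-03 -9.99999179e-01]] 0.08561560228730913 0.0187 [-0.02225163 -0.25958709  0.21826905]
```

View pics/top1.png

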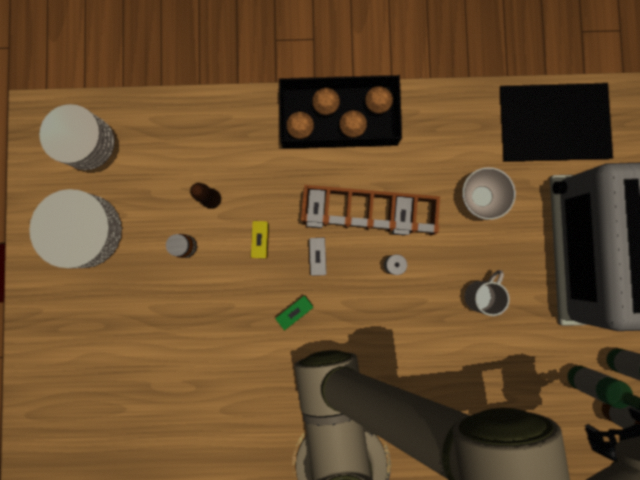

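View pics/side1.png

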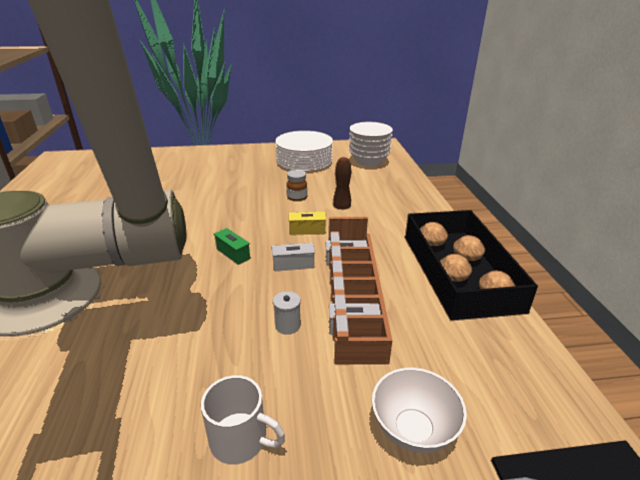

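Top view: the rack spans u 303–438, with its tall end on the left (304,205). Tin-shaped candidates are grey (317,257), yellow (259,240) and green (294,312). Yellow and green are excluded by the brief, and the grey one stands about 30 mm off the mouth, so it's the tin. The canister is at (396,265). The side view agrees: tin (293,257), canister (287,312), tall panel far off at (348,228). I'll confirm with an enlarged crop.

```bash
python3 - <<'E'
from h import *
d=load('top1.png');im=d['pixels'][...,::-1]
c=cv2.resize(im[165:285,285:455],None,fx=4.6,fy=4.6,interpolation=cv2.INTER_CUBIC);cv2.imwrite('pics/c1.png',c)
hsv=cv2.cvtColor(im.copy(),cv2.COLOR_BGR2HSV)
g=((hsv[...,1]<60)&(hsv[...,2]>90)).astype(np.uint8)
def blob(m,seed):
    n,l,s,ct=cv2.connectedComponentsWithStats(m); k=l[seed[1],seed[0]]
    print(seed,k,s[k],ct[k]); return (l==k).astype(np.uint8)
m=blob(g,(313,262)); r=cv2.minAreaRect(cv2.findContours(m,0,2)[0][0]); b=cv2.boxPoints(r);print(r)
print(np.array([onz(d,p,0.045)[:2] for p in b]).round(4))
blob(g,(392,268))
# rack wood
w=((hsv[...,0]<11)&(hsv[...,1]>120)&(hsv[...,2]>60)).astype(np.uint8); w[:175]=0;w[245:]=0;w[:,:295]=0;w[:,450:]=0
cs=np.vstack([x for x in cv2.findContours(w,0,2)[0] if len(x)>3]); r=cv2.minAreaRect(cs);b=cv2.boxPoints(r);print(r,b.round(1).tolist());print(np.array([onz(d,p,0.056)[:2] for p in b]).round(4))
E
```

```text
(313, 262) 31 [310 238  16  37 493] [317.1643002  256.23123732]
((317.0995178222656, 256.09051513671875), (36.33977508544922, 14.840327262878418), 87.27368927001953)
[[0.5631 0.0651]
 [0.5638 0.0285]
 [0.4745 0.0267]
 [0.4737 0.0631]]
(392, 268) 34 [387 255  20  19 291] [396.05498282 264.24398625]Traceback (most recent call last):
  File "<stdin>", line 14, in <module>
    return _nx.concatenate(arrs, 0, dtype=dtype, casting=casting)
           ~~~~~~~~~~~~~~~^^^^^^^^^^^^^^^^^^^^^^^^^^^^^^^^^^^^^^^
ValueError: need at least one array to concatenate
```

View pics/c1.png

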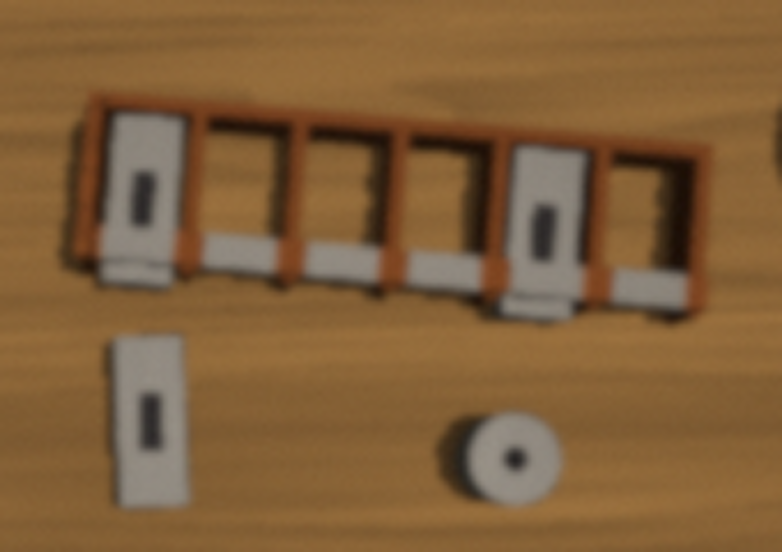

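The grey tin is confirmed at crop (150,420). Rail pieces 2, 3, 4 and 6 show as grey blobs at crop (240,255), (341,263), (443,272) and (649,288). I'll locate them precisely and fit the rack pose.

```bash
python3 - <<'E'
from h import *
Y={1:.135,2:.081,3:.027,4:-.027,5:-.081,6:-.135}
def blobs(f):
    d=load(f);im=d['pixels']; hsv=cv2.cvtColor(im.copy(),cv2.COLOR_RGB2HSV)
    return d,((hsv[...,1]<75)&(hsv[...,2]>90)).astype(np.uint8)
d,g=blobs('top1.png');n,l,s,ct=cv2.connectedComponentsWithStats(g)
P=[];L=[]
for k,c in {2:(337,220),3:(359,222),4:(381,224),6:(426,228)}.items():
    i=l[c[1],c[0]];p=onz(d,ct[i],.066);print(k,s[i],ct[i].round(1),p.round(4));P.append(p[:2]);L.append([-.036,Y[k]])
P=np.array(P);L=np.array(L)
dv=np.polyfit(L[:,1],P,1)[0];th=np.arctan2(-dv[0],dv[1]);print('scale',np.linalg.norm(dv),'yaw deg',np.degrees(th))
R=np.array([[np.cos(th),-np.sin(th)],[np.sin(th),np.cos(th)]]);O=(P-L@R.T).mean(0);print('origin',O,(P-L@R.T-O).round(4).tolist())
np.savez('rack.npz',R=R,O=O)
W=lambda x,y:(O+R@[x,y])
for k in Y:print('rail',k,W(-.036,Y[k]).round(4))
print('home',W(.037-.045,.027),'mouth3',W(-.049,.027))
sd,sg=blobs('side1.png')
for k in (1,2,3,4,6):
    print('side pred',k,proj(sd,[*W(-.036,Y[k]),.066]).round(1).tolist())
n,l,s,ct=cv2.connectedComponentsWithStats(sg)
for i in range(1,n):
    if 100>s[i][4]>20 or 325<ct[i][0]<390: print(s[i],ct[i].round(1))
print('canister',onz(d,(396.05,264.24),.073))
tc=onz(d,(317.1,256.1),.045);print('tin',tc,'tin in rack', R.T@(tc[:2]-O),'side pred tin top',proj(sd,[*tc[:2],.048]))
# enlarged side crop with predictions
im=sd['pixels'][...,::-1].copy();c=cv2.resize(im[205:370,260:400],None,fx=4.2*0.85,fy=4.2*.85,interpolation=cv2.INTER_CUBIC)
for k in Y:
  for q in [(-.045,.019),(-.045,-.019),(-.027,.019),(-.027,-.019)]:
    p=(proj(sd,[*W(q[0],Y[k]+q[1]),.066])[0]-[260,205]+.5)*3.57;cv2.circle(c,tuple(int(v) for v in p),2,(0,0,255),-1)
cv2.imwrite('pics/c2.png',c)
E
```

```text
2 [329 216  16   9 118] [336.6 219.8] [ 0.6049 -0.0039  0.066 ]
3 [352 218  15   9 118] [359.1 221.6] [ 0.599  -0.0584  0.066 ]
4 [374 220  15   8 118] [381.1 223.5] [ 0.593  -0.1114  0.066 ]
6 [418 224  16   8 118] [425.7 227.4] [ 0.5807 -0.2188  0.066 ]
scale 1.000223596892975 yaw deg -6.458983183055089
origin [ 0.63169284 -0.0887621 ] [[-0.0001, 0.0004], [0.0, -0.0005], [0.0001, 0.0001], [-0.0001, 0.0]]
rail 1 [0.6111 0.0494]
rail 2 [ 0.605  -0.0042]
rail 3 [ 0.599  -0.0579]
rail 4 [ 0.5929 -0.1115]
rail 5 [ 0.5868 -0.1652]
rail 6 [ 0.5807 -0.2189]
home [ 0.6267809  -0.06103354] mouth3 [ 0.58604115 -0.05642138]
side pred 1 [[335.2, 236.4]]
side pred 2 [[336.3, 250.1]]
side pred 3 [[337.6, 265.3]]
side pred 4 [[339.0, 282.1]]
side pred 6 [[342.4, 322.3]]
[ 0 45 44  2 49] [23.5 45.9]
[ 335  121   84   46 1699] [370.3 142. ]
[151 146  21   1  21] [161. 146.]
[  0 211  15  10  48] [  6.6 215.8]
[326 233  42  23 382] [341.8 243.6]
[347 245   1   1   1] [347. 245.]
[326 252   4  14  38] [327.5 258. ]
[332 260  11  12 124] [336.9 265.6]
[333 277  12  13 139] [338.2 283. ]
[329 295  52  40 834] [348.9 311.7]
[508 477  27   3  46] [521.6 478.5]
canister [ 0.49367914 -0.1427612   0.073     ]
tin [0.51865648 0.04584334 0.045     ] tin in rack [-0.12746091  0.12103537] side pred tin top [[293.49030863 246.8349075 ]]
```

View pics/c2.png

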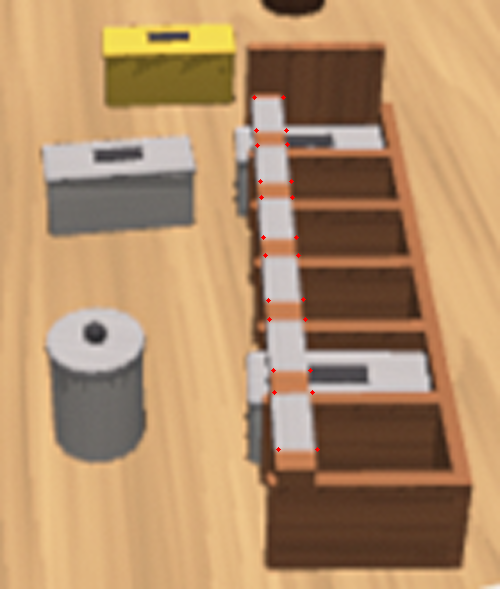

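Predicted rail corners (red dots) fall on the pieces in the side view, so the rack pose is good. Next I turn the tool to the rack's axes, shut the fingers and go above piece 1. In rack axes that is Δx +0.367, Δy +0.615; tool x = rack x, tool y = −rack y.

```bash
python3 -m jog '[[0,0,0.147,0,0,0,0],[0,0,0.147,0,0,0,0],[0,0,0.147,0,0,0,0],[0,0,0,0.0245,-0.041,0,0],[0,0,0,0.0245,-0.041,0,0],[0,0,0,0.0245,-0.041,0,0],[0,0,0,0.0245,-0.041,0,0],[0,0,0,0.0245,-0.041,0,0],[0,0,0,0.0245,-0.041,0,0],[0,0,0,0.0245,-0.041,0,0]]' 30
python3 -m jog '[[0,0,0,0.0245,-0.041,0,0],[0,0,0,0.0245,-0.041,0,0],[0,0,0,0.0245,-0.041,0,0],[0,0,0,0.0245,-0.041,0,0],[0,0,0,0.0245,-0.041,0,0],[0,0,0,0.0245,-0.041,0,0],[0,0,0,0.0245,-0.041,0,0],[0,0,0,0.0245,-0.041,0,0],[0,0,0,0,0,0,0],[0,0,0,0,0,0,0]]' | tail -5
cat >> h.py <<'E'
def st():
    z=np.load('rack.npz');s=observe();p=np.array(s['position']);T=np.array(s['tool_rot'])
    x=z['R'].T@T[:2,0]
    print('t',round(s['time_s'],2),'rack xy mm',(1e3*(z['R'].T@(p[:2]-z['O']))).round(1),'z',round(p[2]*1e3,1),'yaw-rack deg',np.degrees(np.arctan2(x[1],x[0])).round(2),'tilt',T[:2,2].round(4),'F',np.array(s['ft_force']).round(2),'w',round(s['grip_width']*1e3,1),'q',np.round(s['q'],0))
if __name__=='__main__': st()
E
python3 h.py
```

```text
time_s: 1.35
position: [0.3806, -0.2535, 0.2312]
tool_rot: [[0.994, -0.113, -0.0], [-0.113, -0.994, 0.0], [-0.0, -0.0, -1.0]]
ft_force: [0.0, 0.3, 1.4]
grip_width: 0.0001
gripper_force: 0.0
position: [0.6113, 0.0485, 0.2309]
tool_rot: [[0.994, -0.113, -0.001], [-0.113, -0.994, -0.0], [-0.001, 0.0, -1.0]]
ft_force: [-0.4, 0.4, -0.1]
grip_width: 0.0006
gripper_force: 0.0
t 2.6 rack xy mm [-35.7 134.1] z 230.9 yaw-rack deg -0.02 tilt [-0.0011 -0.0002] F [-0.42  0.37 -0.09] w 0.6 q [-6. 28. 64. -0. 88. 90.]
```

```bash
python3 -m jog '[[0,0,0,0,-0.001,0.04,0],[0,0,0,0,0,0.04,0],[0,0,0,0,0,0.04,0],[0,0,0,0,0,0.03,0],[0,0,0,0,0,0.01,0],[0,0,0,0,0,0,0],[0,0,0,0,0,0,0],[0,0,0,0,0,0,0]]' >/dev/null; python3 h.py
python3 -m jog '[[0,0,0,0,0,0.002,0],[0,0,0,0,0,0.001,0],[0,0,0,0,0,0,0],[0,0,0,0,0,0,0]]' >/dev/null; python3 h.py
```

```text
t 3.6 rack xy mm [-34.9 135.4] z 72.5 yaw-rack deg -0.03 tilt [ 0.0019 -0.0003] F [-0.59 -0.44  0.28] w -0.0 q [-6. 37. 76. -0. 67. 90.]
t 4.1 rack xy mm [-35.3 135.5] z 68.3 yaw-rack deg -0.02 tilt [ 0. -0.] F [-0.63 -0.31  0.33] w 0.2 q [-6. 37. 77. -0. 67. 90.]
```

```bash
python3 -m jog '[[0,0,0,0,0,0.001,0],[0,0,0,0,0,0.001,0],[0,0,0,0,0,0,0],[0,0,0,0,0,0,0]]' >/dev/null; python3 h.py
python3 -m jog '[[0,0,0,0,0,0.001,0],[0,0,0,0,0,0,0],[0,0,0,0,0,0,0]]' >/dev/null; python3 h.py
```

```text
t 4.6 rack xy mm [-35.4 135.5] z 66.3 yaw-rack deg -0.03 tilt [0. 0.] F [0.27 0.33 0.13] w 0.2 q [-6. 37. 77.  0. 66. 90.]
t 4.97 rack xy mm [-35.3 135.5] z 66.1 yaw-rack deg -0.02 tilt [ 0.0008 -0.0002] F [-2.3  -0.44  6.03] w 0.0 q [-6. 37. 77. -0. 66. 90.]
```

Contact on piece 1 at 6 N. Now I slide to piece 2.

```bash
python3 -m jog '[[0,0,0,0,0.006,0,0],[0,0,0,0,0.006,0,0],[0,0,0,0,0.006,0,0],[0,0,0,0,0.006,0,0],[0,0,0,0,0.006,0,0],[0,0,0,0,0.006,0,0],[0,0,0,0,0.006,0,0],[0,0,0,0,0.006,0,0],[0,0,0,0,0.006,0,0],[0,0,0,0,0,0,0]]' >/dev/null; python3 h.py
```

```text
t 6.22 rack xy mm [-34.9  81.1] z 66.1 yaw-rack deg -0.05 tilt [ 0.0017 -0.0002] F [-0.21  0.37  4.95] w -0.2 q [-12.  36.  78.   0.  65.  85.]
```

```bash
python3 -m jog '[[0,0,0,0,0,0,0],[0,0,0,0,0.006,0,0],[0,0,0,0,0.006,0,0],[0,0,0,0,0.006,0,0],[0,0,0,0,0.006,0,0],[0,0,0,0,0.006,0,0],[0,0,0,0,0.006,0,0],[0,0,0,0,0.006,0,0],[0,0,0,0,0.006,0,0],[0,0,0,0,0.005,0,0]]' >/dev/null; python3 h.py
python3 -m jog '[[0,0,0,0,0,0,0],[0,0,0,0,0,0,0]]' >/dev/null; python3 h.py
```

```text
t 7.47 rack xy mm [-34.9  28.7] z 66.1 yaw-rack deg -0.03 tilt [0.0018 0.0007] F [0.19 4.25 5.92] w 0.2 q [-17.  36.  79.   0.  65.  80.]
t 7.72 rack xy mm [-34.9  28.2] z 66.1 yaw-rack deg -0.03 tilt [ 0.0017 -0.0005] F [ 0.18 -0.13  5.44] w 0.1 q [-17.  36.  79.  -0.  65.  80.]
```

All three pieces touched in order. I lift off, open to about 48 mm and turn to the tin's heading (+7.6° relative to the rack). Then I go above the tin at rack (−127, +121).

```bash
python3 -m jog '[[0,0,0,0,0,-0.03,0],[0,0,0,0,0,-0.04,56],[0,0,0,-0.023,-0.0235,0,56],[0,0,0,-0.023,-0.0235,0,56],[0,0,0,-0.023,-0.0235,0,56],[0,0,0,-0.023,-0.0235,0,56],[0,0,-0.13,0,0,0,56],[0,0,0,0,0,0,56],[0,0,0,0,0,0,56]]' >/dev/null; python3 h.py
python3 - <<'E'
from h import *
grab('wrist','w1.png')
E
```

```text
t 8.85 rack xy mm [-127.2  122.2] z 135.2 yaw-rack deg 7.26 tilt [-0.0001 -0.0001] F [ 1.35  0.95 -0.64] w 47.8 q [-8. 24. 88. -0. 68. 81.]
```

View pics/w1.png

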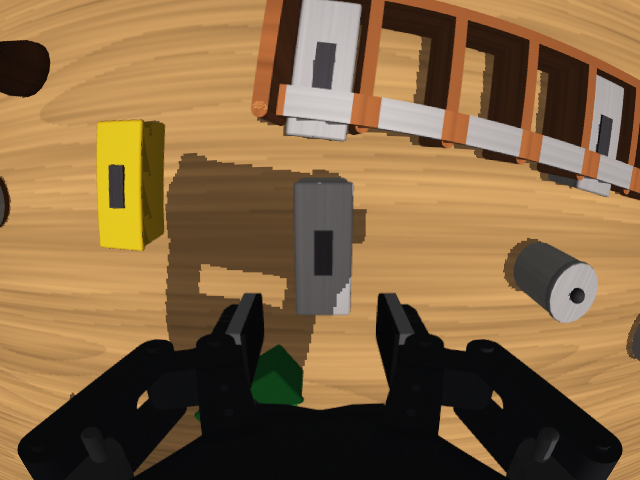

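The wrist view shows the tin (295–352, 180–315) centred between the open pads and square to the tool, with the rack ahead and the canister at (550,280). Descending to straddle it.

```bash
python3 -m jog '[[0,0,0,0,0,0.04,56],[0,0,0,0,0,0.04,56],[0,0,0,0,0,0.03,56],[0,0,0,0,0,0.015,56],[0,0,0,0,0,0,56],[0,0,0,0,0,0,56]]' >/dev/null; python3 h.py
```

```text
t 9.65 rack xy mm [-126.7  122.5] z 11.3 yaw-rack deg 7.4 tilt [ 0.0019 -0.0002] F [ 0.17  0.44 -0.38] w 47.8 q [-8. 35. 95.  0. 50. 81.]
```

```bash
python3 -m jog '[[0,0,0.065,0,0,0,56],[0,0,0.063,0,0,0,56],[0,0,0,0,0.006,0,56],[0,0,0,0,0.006,0,56],[0,0,0,0,0.006,0,56],[0,0,0,0,0.006,0,56],[0,0,0,0,0.006,0,56],[0,0,0,0,0.006,0,56],[0,0,0,0,0.006,0,56],[0,0,0,0,0.006,0,56]]' >/dev/null; python3 h.py
python3 -m jog '[[0,0,0,0,0.006,0,56],[0,0,0,0,0.006,0,56],[0,0,0,0,0.006,0,56],[0,0,0,0,0.006,0,56],[0,0,0,0,0.006,0,56],[0,0,0,0,0.006,0,56],[0,0,0,0,0.006,0,56],[0,0,0,0,0.004,0,56],[0,0,0,0,0,0,56],[0,0,0,0,0,0,56]]' >/dev/null; python3 h.py
python3 - <<'E'
from h import *
grab('wrist','w2.png');
E
```

```text
t 10.9 rack xy mm [-127.3   74.1] z 10.3 yaw-rack deg 0.09 tilt [-0.0001  0.    ] F [-0.19  1.62  0.91] w 47.8 q [-13.  34.  97.   0.  49.  83.]
t 12.15 rack xy mm [-127.2   28.5] z 10.3 yaw-rack deg 0.1 tilt [-0.     -0.0001] F [ 1.12 -0.02  0.22] w 48.0 q [-18.  34.  97.  -0.  49.  78.]
```

View pics/w2.png

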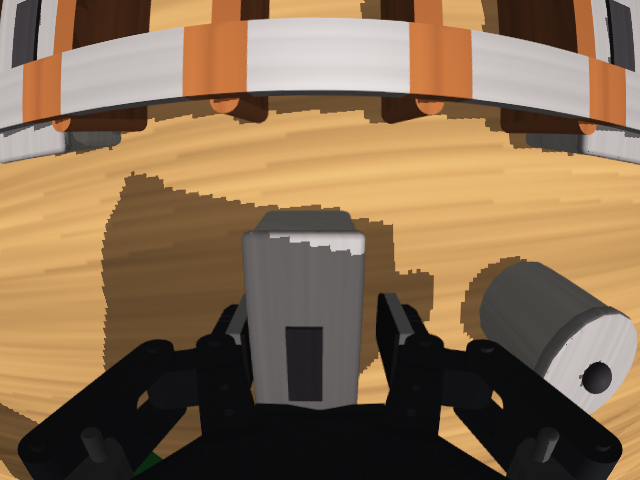

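The tin (245–365, 230–405) sits against the left pad, square to the rack and about 7 mm short of the gap line. I push the rest, centre, then rise and check from the top camera.

```bash
python3 -m jog '[[0,0,0,0,0.004,0,56],[0,0,0,0,0.0035,0,56],[0,0,0,0,0,0,56],[0,0,0,0,-0.006,0,56],[0,0,0,0,0,-0.03,56],[0,0,0,0,0,-0.05,56],[0,0,0,-0.06,0,-0.02,25],[0,0,0,-0.05,0,0,25],[0,0,0,0,0,0,25],[0,0,0,0,0,0,25]]' >/dev/null; python3 h.py
python3 - <<'E'
from h import *
d=grab('top','top2.png');z=np.load('rack.npz')
im=d['pixels'];cv2.imwrite('pics/c3.png',cv2.resize(im[165:315,285:455,::-1],None,fx=4,fy=4,interpolation=cv2.INTER_CUBIC))
E
```

```text
t 13.45 rack xy mm [-235.6   26.8] z 110.4 yaw-rack deg 0.09 tilt [ 0.0015 -0.0006] F [-0.26  0.03 -0.07] w 21.7 q [-22.  16. 107.   0.  57.  74.]
```

View pics/c3.png

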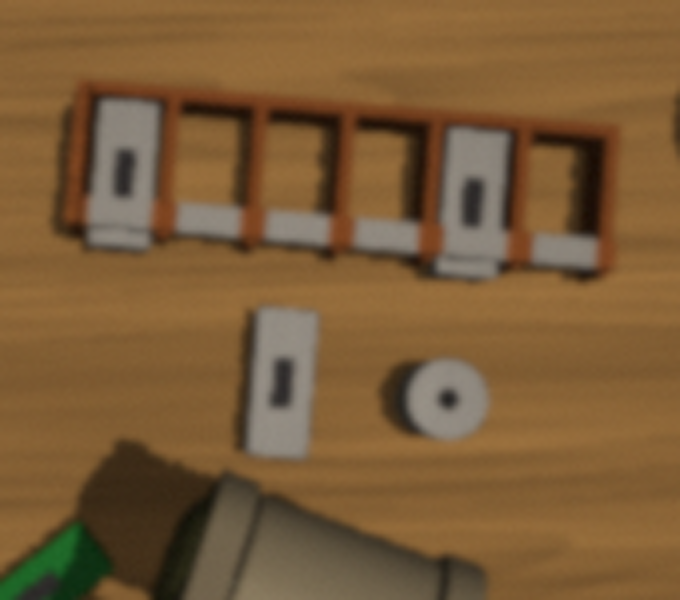

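The top view shows the tin at crop (280,382), parallel to the gap walls, canister untouched at (447,398). Now measuring.

```bash
python3 - <<'E'
from h import *
d=load('top2.png');z=np.load('rack.npz');im=d['pixels'];hsv=cv2.cvtColor(im.copy(),cv2.COLOR_RGB2HSV)
g=((hsv[...,1]<60)&(hsv[...,2]>90)).astype(np.uint8);n,l,s,ct=cv2.connectedComponentsWithStats(g)
i=l[270,352];m=(l==i).astype(np.uint8);r=cv2.minAreaRect(cv2.findContours(m,0,2)[0][0]);print(s[i],r)
b=np.array([z['R'].T@(onz(d,p,.045)[:2]-z['O']) for p in cv2.boxPoints(r)]);print((b*1e3).round(1).tolist(),b.mean(0)*1e3, (z['R'].T@(onz(d,ct[i],.045)[:2]-z['O'])*1e3).round(1))
d=load('top1.png');h=cv2.cvtColor(d['pixels'].copy(),cv2.COLOR_RGB2HSV);m=((h[...,0]>50)&(h[...,0]<75)&(h[...,1]>150)).astype(np.uint8);n,l,s,ct=cv2.connectedComponentsWithStats(m);i=l[316,286]
r=cv2.boxPoints(cv2.minAreaRect(cv2.findContours((l==i).astype(np.uint8),0,2)[0][0]));print('green',[(z['R'].T@(onz(d,p,.045)[:2]-z['O'])*1e3).round(0).tolist() for p in r])
E
```

```text
[347 242  17  37 487] ((354.8999938964844, 260.20001220703125), (14.782095909118652, 36.29087829589844), 4.763641834259033)
[[-173.9, 45.8], [-84.8, 45.8], [-84.7, 9.4], [-173.8, 9.6]] [-129.32684072   27.6343644 ] [-129.3   27.7]
green [[-286.0, 210.0], [-225.0, 145.0], [-251.0, 121.0], [-312.0, 186.0]]
```

The tin is at rack (−129, +27.6), yaw about 0, lined up with the gap. I descend behind it and push forward.

```bash
python3 -m jog '[[0,0,0,0,0,0.05,25],[0,0,0,0,0,0.044,25],[0,0,0,0.02,0,0,25],[0,0,0,0.02,0,0,25],[0,0,0,0.006,0,0,25],[0,0,0,0.006,0,0,25],[0,0,0,0.006,0,0,25],[0,0,0,0.006,0,0,25],[0,0,0,0.006,0,0,25],[0,0,0,0.006,0,0,25]]' >/dev/null; python3 h.py
python3 -m jog '[[0,0,0,0.006,0,0,25],[0,0,0,0.006,0,0,25],[0,0,0,0.006,0,0,25],[0,0,0,0.006,0,0,25],[0,0,0,0.006,0,0,25],[0,0,0,0,0,0,25]]' >/dev/null; python3 h.py
python3 - <<'E'
from h import *
grab('wrist','w3.png');
E
```

```text
t 14.75 rack xy mm [-160.2   27. ] z 16.1 yaw-rack deg 0.08 tilt [-0.0001  0.    ] F [-1.72  0.18  0.12] w 21.1 q [-20.  31. 102.   0.  47.  77.]
t 15.5 rack xy mm [-129.8   27. ] z 16.1 yaw-rack deg 0.09 tilt [ 0.001  -0.0002] F [0.39 0.43 0.25] w 21.3 q [-19.  33.  97.   0.  49.  78.]
```

View pics/w3.png

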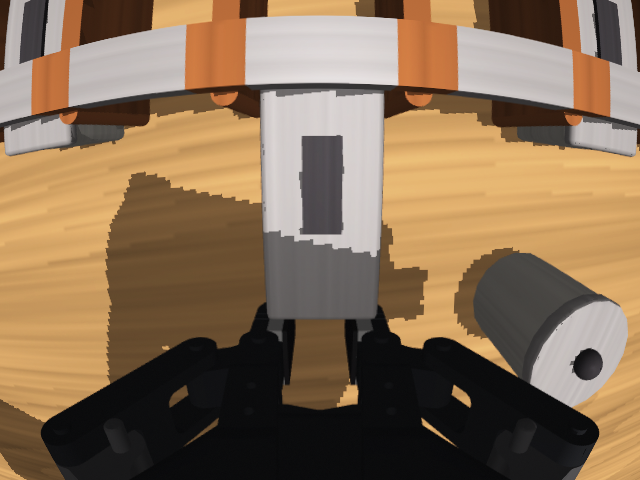

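The tin (262–384, 90–318) is entering centrally between the noses at u 225 and 418. I keep pushing and slow down near the back.

```bash
python3 -m jog '[[0,0,0,0.006,0,0,25],[0,0,0,0.006,0,0,25],[0,0,0,0.006,0,0,25],[0,0,0,0.006,0,0,25],[0,0,0,0.006,0,0,25],[0,0,0,0.006,0,0,25],[0,0,0,0.006,0,0,25],[0,0,0,0.006,0,0,25],[0,0,0,0.006,0,0,25],[0,0,0,0,0,0,25]]' >/dev/null; python3 h.py
python3 -m jog '[[0,0,0,0.003,0,0,25],[0,0,0,0.003,0,0,25],[0,0,0,0.001,0,0,25],[0,0,0,0.001,0,0,25],[0,0,0,0,0,0,25]]' >/dev/null; python3 h.py
```

```text
t 16.8 rack xy mm [-75.9  27.1] z 16.1 yaw-rack deg 0.09 tilt [ 0.0008 -0.0002] F [ 0.26  0.04 -0.33] w 21.5 q [-18.  37.  88.   0.  55.  79.]
t 17.43 rack xy mm [-68.4  27.1] z 16.1 yaw-rack deg 0.09 tilt [ 0.0003 -0.    ] F [0.24 0.32 0.53] w 21.6 q [-17.  37.  87.   0.  56.  79.]
```

```bash
python3 -m jog '[[0,0,0,0.001,0,0,25],[0,0,0,0.001,0,0,25],[0,0,0,0,0,0,25]]' >/dev/null; python3 h.py
python3 -m jog '[[0,0,0,0.001,0,0,25],[0,0,0,0.001,0,0,25],[0,0,0,0,0,0,25]]' >/dev/null; python3 h.py
```

```text
t 17.8 rack xy mm [-66.4  27.1] z 16.1 yaw-rack deg 0.09 tilt [ 0.0003 -0.    ] F [-0.23  0.2   0.06] w 21.5 q [-17.  38.  87.   0.  56.  79.]
t 18.18 rack xy mm [-64.3  27.1] z 16.1 yaw-rack deg 0.08 tilt [ 0.0003 -0.0001] F [-0.89  0.26  0.38] w 21.5 q [-17.  38.  86.   0.  56.  79.]
```

```bash
python3 -m jog '[[0,0,0,0.001,0,0,25],[0,0,0,0,0,0,25]]' >/dev/null; python3 h.py
python3 -m jog '[[0,0,0,0.001,0,0,25],[0,0,0,0,0,0,25]]' >/dev/null; python3 h.py
```

```text
t 18.43 rack xy mm [-64.3  27.2] z 16.1 yaw-rack deg 0.1 tilt [-0.0021  0.0003] F [-5.4  -0.12  4.92] w 21.1 q [-17.  38.  86.  -0.  56.  79.]
t 18.68 rack xy mm [-64.3  27.2] z 16.1 yaw-rack deg 0.1 tilt [-0.0044  0.0006] F [-9.93  0.84  6.7 ] w 21.3 q [-17.  38.  86.  -0.  56.  79.]
```

Hard stop at x −64.3 mm, where the back board was predicted (−64). I withdraw straight back, rise, and verify.

```bash
python3 -m jog '[[0,0,0,-0.003,0,0,25],[0,0,0,-0.01,0,0,25],[0,0,0,-0.03,0,0,25],[0,0,0,-0.05,0,0,25],[0,0,0,0,0,-0.05,25],[0,0,0,-0.06,0,-0.05,25],[0,0,0,-0.05,0,-0.02,25],[0,0,0,0,0,0,25],[0,0,0,0,0,0,25]]' >/dev/null; python3 h.py
python3 - <<'E'
from h import *
d=grab('top','top3.png');s=grab('side','side3.png')
a=cv2.resize(d['pixels'][165:285,285:455,::-1],(500,353),interpolation=cv2.INTER_CUBIC);b=cv2.resize(s['pixels'][205:370,260:400,::-1],(300,353),interpolation=cv2.INTER_CUBIC)
cv2.imwrite('pics/c4.png',np.hstack([a,b]))
E
```

```text
t 19.8 rack xy mm [-253.1   26.7] z 126.2 yaw-rack deg 0.07 tilt [ 0.0014 -0.0005] F [-0.26 -0.3   0.6 ] w 21.7 q [-23.  13. 108.   0.  59.  74.]
```

View pics/c4.png

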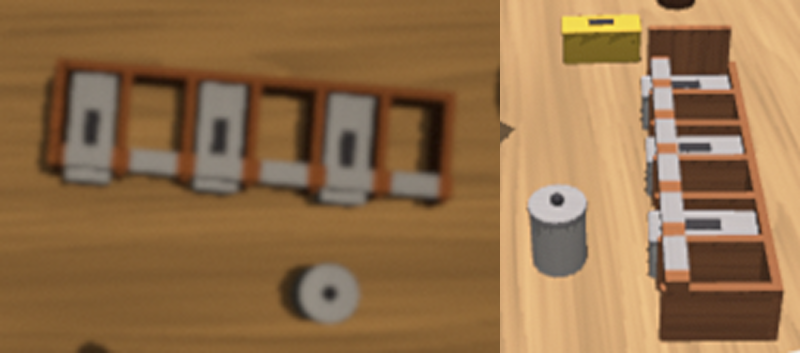

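The tin sits in the third gap (left crop 218,135), standing out just as far as its neighbours in gaps 1 and 5. The canister is unmoved and the hand is clear.

```bash
python3 -c "
from rig import job;print(job.close_job())"
```

```text
the job is handed in; nothing more can be done
None
```

The job is handed in, with no verdict returned: rail pieces 1, 2 and 3 were touched in order, and the grey tin was pushed home against the back board in the third gap with the hand clear, at about 20 s of the 72 s allowed.

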